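Lock the stop screw of a woodturner's sloping stop bracket

TASK

Lock the stop screw on the green sloping bracket: slide the yellow-handled open-ended spanner fully onto the lower steel hex nut so that its shank rests against the brass stop pin and holds the nut from turning, let go of it, then screw the orange wing jam nut clockwise down onto the lower nut and nip it up to about 0.6 newton-metres, without straining it far beyond that and without letting the lower nut lose its setting. Leave the spanner sitting on the nut, and do not disturb the other things on the bench.

Things in the scene. Friction and masses are not known exactly. Their poses are not given: they have to be found in the camera images.
- bracket: Green cast stop bracket on a dark 170 x 190 mm foot; origin on the bench, 85 mm below where the screw axis meets the sloping face. The face is tilted 30 degrees: the screw axis leans out towards the bracket's -x side (the robot), in its frame (-0.5, 0, 0.866). The face is 110 mm up the slope and spans y +45 to -85 mm, so a fitted spanner's grip overhangs its edge.
- nut_mid (a point): Lower nut: bright steel hexagon, 32 mm across flats, 14 mm tall, standing on a flat boss. Point on the screw axis 5 mm above the boss: where the fitted spanner's mouth belongs. z runs outwards along the screw axis, x up the slope, y level. Two flats face +x and -x, so the spanner slides on along +y, its handle towards -y. Boss (radius 28 mm, 8 mm above the face).
- nut_top (a point): Centre of the lower nut's upper face, 9 mm above nut_mid along the screw axis; the jam nut's foot ends up on it.
- lower_nut (a joint): Angle of the lower nut about the screw, rad, 0 at the start, growing clockwise seen from outside. It has little friction (about 0.08 N m), so it turns with the jam nut as soon as that seats on it, unless the spanner holds it. Its setting is lost beyond about 0.35 rad either way.
- jam_grip (a point): Jam nut: 32 mm steel hex foot 10 mm tall, on it an orange bar 44 mm long (x), 12 thick (y), 30 tall. Point on the screw axis, 32 mm above the foot, 8 mm below the bar's top; z outwards along the axis. Runs freely and sinks 0.8 mm per rad clockwise (seen from outside); seats on the lower nut 0.8 to 2 rad after the start, which must be felt.
- jam_foot (a point): Centre of the jam nut's underside, 32 mm below jam_grip along the axis.
- jam_nut: The jam nut; origin at jam_foot. Turning it takes 0.03 N m while free and 0.2 N m on seating, climbing 0.8 N m per rad to a dead stop 1.2 rad past seating. At rest in the grip up to 0.2 N m less may be felt than while turning. Released, it springs back up to 0.4 rad but stays seated and tight.
- stop_pin: Brass stop pin, 12 mm diameter, rising 14 mm from a rest pad as high as the boss; origin at its foot on its axis, 74 mm from the screw axis towards -y and 13.5 mm down the slope. It stops the spanner's shank from swinging down the slope (clockwise). The wide spanner head does not pass it level: set the head down between pin and nut.
- stop (a point): The point on the pin's uphill side that meets the side of the fitted spanner's shank; x axis up the slope, z along the screw axis.
- spanner_grip (a point): The right spanner: open-ended, steel, yellow plastic grip, 0.18 kg, flat on the bench; its head is the heavy end. Point at the grip's middle, 8 mm above the underside. Grip 75 mm long (x -45 to +30), 16 wide, 16 tall. x points to the mouth: a shank 14 mm wide, 10 thick leads to a head 54 mm wide, 10 thick. All undersides lie in one plane.
- spanner_mouth (a point): Middle of the spanner's mouth, 115 mm along x from spanner_grip and 5 mm above the underside. The mouth is 33.2 mm wide; its jaws reach 8 mm past this point and then flare out to 17 mm past it. The head ends 28 mm behind this point.
- spanner: The right spanner; origin under its grip's centre, x to the mouth.
- odd_spanner_grip (a point): Wrong spanner: looks alike with a blue grip and a 22 mm mouth, too small for the nut. Centre of its grip. Leave it.
- bowl: Turned wooden bowl, 150 mm across, 60 mm tall; origin under its centre. Leave it.
- faceplate: Dark steel faceplate disc, 90 mm across, 14 mm thick. Leave it.
- blank: Pale wooden block, 50 x 70 x 35 mm. Leave it.
- nut_jar: Amber jar, 60 mm across, 75 mm tall. Leave it.
- mallet: Mallet with a wooden handle, 260 mm long, lying. Leave it.
Mind the look-alikes: they are no part of the job. Leave any brown or purple look-alike of the spanner alone.

How it is judged:
By the outcome, as a careful person would: the job done as asked, in the order asked, and still so for the second after the job is handed in, with the robot touching nothing.
It also fails if it takes over 67 s, if anything falls off the work surface, if the arm or the gripper's body presses on something with over 40 N, if the wrist force passes 120 N, or if a joint passes its speed limit or range.

ROBOT

A 6-joint arm with a two-finger parallel gripper is mounted at the origin on the work surface. World frame = base frame: x ahead of the robot, y to its left, z up, the work surface at z = 0. Lengths are in mm, angles in degrees, forces in N, time in s.
With the tool pointing down it reaches from about 350 to 850 mm from the base axis. Payload 8.1 kg.
Tool frame: the origin (TCP) lies at the very end of the fingers, on their centre line; the grasp point (between the pads) lies 19 mm behind it; z points along the fingers, y is the line along which they close (so a half turn about z gives the same grasp; the last joint's range is limited). The gripper opens to 85 mm and grips with 20 to 120 N. Pads are 22 mm wide; open, the fingers measure 114 mm over their backs; the gripper's body (76 mm by 85 mm) begins 54 mm behind the grasp point. The pads swing forward as they close: fully open they stand 13 mm farther back than shut.
Start: joints at [58.247, 7.471, 85.268, -0, 87.261, -4.893], TCP at [271.07, 535.282, 231.292] pointing down, gripper open.
Joint ranges: [-169.43, 169.43], [-51.17, 129.36], [1.28, 143.12], [-76.62, 256.62], [0, 156.53], [-152.29, 152.29]. Speed limits (degrees/s): [136.94, 136.94, 159.86, 180, 180, 180].

INTERFACE

Orientations are given as [roll, pitch, yaw] about the fixed x, y, z axes, in that order (R = Rz(yaw) Ry(pitch) Rx(roll)).
In Python, from bench import * gives the robot as it stands.
- The arm moves only by the tool play_rows, never from a script. Its argument "increments" is a list of rows, each a list of 3 entries, a list of its own where there are three numbers: the gripper's target within -1 to 1 (fully open at 1, half-way at 0, shut at -1), then the shift along the tool's x, y, z in mm, then the turn about the tool's z in rad. A call has 1 to 12 rows; each row shifts and turns the commanded pose from where the row before left it, along the tool's axes as they then stand; what a row does not reach is not made up. A row lasts 1/12 s, in which the tool goes at most 41.7 mm and 7.16 degrees, less where a joint would pass 70% of its speed; a pose out of reach is approached as far as the arm can. A call is refused whole if a number of a shift passes 41.7 or a number of a turn 0.125, either way. A call with a gripper value outside its range is refused whole. The fingers move at their own pace and stop on an object; "force" is the grip in N (left out, the last holds). Time passes only in rows, so rows that do not move let the fingers close. It gives the time, the measured TCP pose, the force, the opening and the grip force at its end, in the units of the state.
- sense(): the state, without advancing time (a new reading comes with each control period).
- snapshot(name): name is "side" or "top"; returns a dict with "color" (400x640x3 uint8, red, green, blue), "intrinsics" (3x3 intrinsics, pixels), "k1" (the pictures are not rectified: a ray, as slopes to the right and down, at radius r is drawn at 1 + k1 r^2 times it, then the intrinsics apply), "world_from_camera" (4x4, takes a point from camera to world coordinates). Camera axes: x right, y down, z forward; pixel columns grow to the right and rows downward; lengths in mm; the calibration is good to about 2 mm. A picture is of the moment at which its call begins. There is no depth.
- hand_in(): hands the job in; it is judged then, once.
Trained networks look in a picture, given as the dict that the camera call returned (one of the last four; its "shot" number tells which), for a name from the list of things; names that differ only in an ending like _2 or _b are one class to them, and where a whole thing is asked for, a point or a joint stands for the part that bears it (a point fixed in the world has none). Each returns a list of dicts, best first, with "p" (0 to 1); they miss things now and then, are a little off and sometimes report something else, mostly with a low value. They report only what shows in the picture. A call takes as long as a camera call. They do not tell look-alikes from the thing itself.
- find_in(query, picture): "xyz" ([x, y, z] in mm, in the coordinates of the camera as it stood for that picture, good to about 4 mm: the middle of the surface that is visible of it).
- regions_of(query, picture): "mask" (400x640 bool, what is visible of it).
- pinpoint(query, picture): "xyz" ([x, y, z] in mm, in the coordinates of the camera as it stood for that picture, good to about 4 mm: a listed point, or the origin of a listed thing).
The state is a dict: "time": time; "joint_pos": joint angles; "qd": joint speeds; "joint_efforts": joint torques, N m; "tool_pos": TCP position; "tcp_rot": TCP orientation; "ft_force": force on the tool from outside, world axes, zero at the start; "wrist_torque": the same for the moment, N m; "finger_gap": finger opening in mm; "grip_force": force on a finger pad.
Only numpy, scipy, OpenCV 4.12 (cv2) and the standard library are available. Lean on these libraries where they do the work, as an engineer would, in place of code of your own. Each camera call takes 0.05 s, during which the arm holds its last target. There are 200 camera calls.

## Working session

There is one attempt and no reset: what is moved stays moved. The work goes in short steps, Python scripts to look and compute and a tool call to move; the robot and the scene stay as the last step left them, time stands still between calls to the robot, and variables do not carry over. Pictures are saved under pics/ and viewed, at most 13 in all, crops included, and the job is handed in when it is done.

Besides the shell and the picture viewer there is one more tool, called after "Request:" as name(argument=value, ...), one argument or row to a line, values as JSON. play_rows: Moves the arm, as the interface text tells. Its arguments: {"type":"object","properties":{"increments":{"type":"array","items":{"type":"array"}},"force":{"type":"number"}},"required":["increments"]}

```bash
mkdir -p pics; ls
python3 - <<'E'
from bench import *
import cv2,numpy as np
for n in("side","top"):
    s=snapshot(n); cv2.imwrite(f"pics/{n}0.png",s["color"][:,:,::-1])
    T=np.array(s["world_from_camera"]); print(n,np.round(T,3).tolist(),s["k1"],np.array(s["intrinsics"]).tolist())
    for q in["bracket","nut_mid","nut_top","jam_grip","stop_pin","stop","spanner_grip","spanner_mouth","odd_spanner_grip","bowl","blank","nut_jar","mallet","faceplate"]:
        for d in pinpoint(q,s)[:3]:
            if d["p"]>.2: print(q,round(d["p"],2),np.round((T@np.r_[d["xyz"],1])[:3],1))
E
```

```text
pics
side [[0.899, -0.325, 0.292, 103.976], [-0.437, -0.688, 0.579, -803.476], [0.013, -0.649, -0.761, 1104.446], [0.0, 0.0, 0.0, 1.0]] 0.044057023380295206 [[460.16059715364435, 0.0, 320.3608972542496], [0.0, 460.16059715364435, 195.19350496834733], [0.0, 0.0, 1.0]]
bracket 0.97 [592.7 111.9   5.1]
bracket 0.5 [385.6 329.3   0.9]
nut_mid 0.73 [590.8 114.8  94.8]
nut_top 0.67 [585.3 114.1 108.6]
nut_top 0.65 [566.3 116.9 136.7]
nut_top 0.25 [386.8 330.3   0.9]
jam_grip 0.5 [565.7 119.2 136. ]
jam_grip 0.24 [564.9  45.5  90.4]
stop_pin 0.57 [581.  117.1 105.5]
stop_pin 0.5 [557.8  48.4  85.3]
stop 0.6 [564.8  46.2  91.9]
stop 0.22 [ 584.5 -469.3    3.3]
spanner_grip 0.89 [ 146.4 -308.4    8.5]
spanner_grip 0.83 [ 496.7 -147.1    4.2]
spanner_grip 0.58 [ 448.5 -292.6    9.2]
spanner_mouth 0.96 [ 255.8 -282.1    4.1]
spanner_mouth 0.92 [ 608.4 -144.6    6.8]
spanner_mouth 0.7 [ 332.5 -304.6    5.5]
odd_spanner_grip 0.89 [ 625.9 -328.6    9.3]
odd_spanner_grip 0.67 [ 787.9 -106.6   -5.3]
bowl 0.84 [665.1 352.4  -1. ]
blank 0.78 [363.6 -13.7   2.6]
nut_jar 0.84 [389.5 330.1   2.3]
mallet 
[... 635 characters left out ...]
22.1 129.4]
stop_pin 0.5 [558.6  48.2  90.7]
stop 0.39 [562.7  43.9  92.1]
spanner_grip 0.89 [ 449.9 -293.6    7.9]
spanner_grip 0.89 [ 147.1 -309.6    9.1]
spanner_grip 0.87 [ 495.3 -149.2   11.8]
spanner_mouth 0.85 [ 253.9 -286.5    3.5]
spanner_mouth 0.73 [ 337.7 -307.     7.4]
spanner_mouth 0.73 [ 608.9 -139.4    1.4]
odd_spanner_grip 0.72 [ 630.8 -333.7    7.8]
odd_spanner_grip 0.47 [ 447.3 -292.6   -0.5]
odd_spanner_grip 0.27 [579.9 113.3 107.1]
bowl 0.7 [662.6 358.5  -3.5]
blank 0.61 [361.1 -17.4   1. ]
nut_jar 0.69 [ 444.3 -291.1   -1.2]
nut_jar 0.59 [385.4 327.9  -2.9]
mallet 0.91 [ 588.2 -458.3    3.8]
mallet 0.71 [591.3 114.6  -2.6]
faceplate 0.9 [ 7.848e+02 -1.069e+02  2.000e-01]
```

View pics/side0.png

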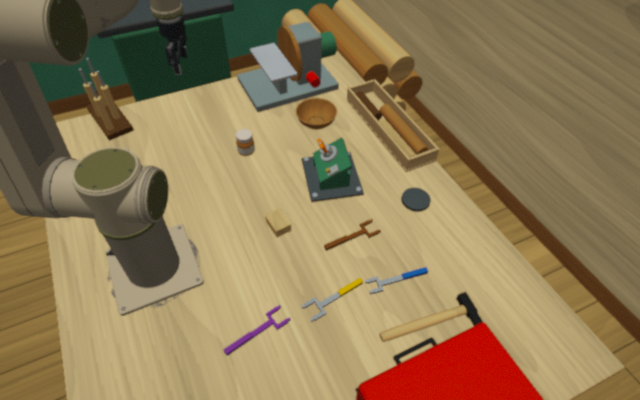

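View pics/top0.png

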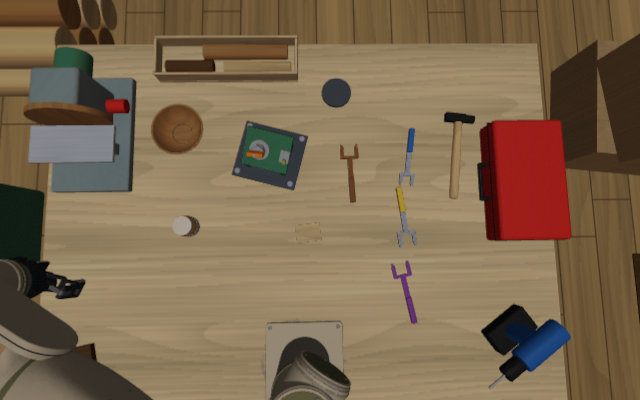

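```bash
cat > h.py <<'E'
from bench import *
import cv2,numpy as np
from scipy.optimize import least_squares
from scipy.spatial.transform import Rotation as Ro
def world(s,xyz): return (np.array(s["world_from_camera"])@np.r_[xyz,1])[:3]
def project(s,P):
    T=np.array(s["world_from_camera"]);K=np.array(s["intrinsics"])
    c=(np.atleast_2d(P)-T[:3,3])@T[:3,:3];r=c[:,:2]/c[:,2:];r=r*(1+s["k1"]*(r**2).sum(1,keepdims=True))
    return r@K[:2,:2].T+K[:2,2]
def ray(s,px,z):
    K=np.array(s["intrinsics"]);T=np.array(s["world_from_camera"])
    d=cv2.undistortPoints(np.array(px,float).reshape(-1,1,2),K,np.array([s["k1"],0,0,0.]))[:,0]
    d=np.c_[d,np.ones(len(d))]@T[:3,:3].T
    return T[:3,3]+d*((z-T[2,3])/d[:,2:])
def show(s,c,w,h,k,name):
    im=s["color"][max(0,c[1]-h):c[1]+h,max(0,c[0]-w):c[0]+w,::-1]
    return cv2.resize(im,None,fx=k,fy=k,interpolation=cv2.INTER_CUBIC)
E
python3 - <<'E'
from h import *
st=sense();print({k:np.round(v,2).tolist() for k,v in st.items()})
L={"bracket":[0,0,0],"nut_mid":[-6.5,0,96.26],"nut_top":[-11,0,104.05],"stop_pin":[-15.7,-74,85.2],"stop":[-13.5,-74,94.3],"jam_grip":[-27.5,0,132.6]}
A=[];B=[];imgs=[]
for n in("side","top"):
    for rep in range(2):
        s=snapshot(n)
        for q in L:
            for d in pinpoint(q,s):
                w=world(s,d["xyz"])
                l=np.array(L[q]);p=np.array([593.5,113,0])+Ro.from_euler('z',-15.4,degrees=True).apply(l)
                if np.linalg.norm(w-p)<12: A.append(w);B.append(l)
    m=max(regions_of("bracket",s),key=lambda d:d["p"])["mask"].astype(np.uint8)
    c=max(cv2.findContours(m,0,1)[0],key=cv2.contourArea)
    print(n,cv2.minAreaRect(c),m.sum())
    if n=="top":
        bx=cv2.boxPoints(cv2.minAreaRect(c)); print(ray(s,bx,8).round(1))
    hsv=cv2.cvtColor(s["color"],cv2.COLOR_RGB2HSV)
    y=cv2.inRange(hsv,(22,150,90),(34,255,255)); nn,lab,stt,cen=cv2.connectedComponentsWithStats(y)
    for i in range(1,nn):
        if stt[i,4]>40:
            pts=np.argwhere(lab==i)[:,::-1].astype(float); W=ray(s,pts,12)[:,:2]
            r=cv2.minAreaRect(W.astype(np.float32)); print("yel",stt[i,4],cen[i].round(),W.mean(0).round(1),r)
    o=cv2.inRange(hsv,(5,180,100),(17,255,255));nn,lab,stt,cen=cv2.connectedComponentsWithStats(o)
    for i in range(1,nn):
        if stt[i,4]>20 and np.linalg.norm(cen[i]-project(s,[565,118,135])[0])<25:
            pts=np.argwhere(lab==i)[:,::-1].astype(float);print("orange",stt[i,4],cen[i],cv2.minAreaRect(pts.astype(np.float32)))
    for c0,k in((project(s,[400,-298,8])[0],5),(project(s,[580,90,100])[0],5)):
        imgs.append(show(s,c0.astype(int),38,28,k,""))
A=np.array(A);B=np.array(B);print(len(A))
f=lambda v:(Ro.from_euler('z',v[2],degrees=True).apply(B)+[v[0],v[1],v[3]]-A).ravel()
r=least_squares(f,[593,113,-15,0],loss="soft_l1",f_scale=3);print(r.x.round(2));print(f(r.x).reshape(-1,3).round(1).tolist())
cv2.imwrite("pics/c1.png",np.vstack([np.hstack(imgs[:2]),np.hstack(imgs[2:])]))
E
```

```text
{'time': 1.5, 'joint_pos': [58.25, 7.47, 85.27, -0.0, 87.26, -4.89], 'qd': [-0.01, -0.03, -0.06, 0.03, 0.03, 0.04], 'joint_efforts': [0.0, -56.93, -50.08, -0.0, 0.0, 0.0], 'tool_pos': [271.08, 535.26, 231.27], 'tcp_rot': [-180.0, 0.0, 153.14], 'ft_force': [0.39, -0.3, -0.34], 'wrist_torque': [0.0, 0.02, -0.05], 'grip_force': 0.0, 'finger_gap': 85.62}
side ((330.1601867675781, 170.19735717773438), (64.0730972290039, 53.05067825317383), 75.37911987304688) 2677
yel 174 [350. 286.] [ 455.6 -292.5] ((456.518798828125, -292.3706359863281), (73.90196990966797, 18.743942260742188), 7.379631042480469)
orange 29 [322.55172414 146.51724138] ((322.4310302734375, 147.17242431640625), (9.847983360290527, 3.545274257659912), 66.80140686035156)
top ((269.2353210449219, 154.558837890625), (65.24208068847656, 56.753334045410156), 14.03624439239502) 3613
[[536.1 208.9   8. ]
 [703.5 169.5   8. ]
 [653.  -20.3   8. ]
 [486.5  22.5   8. ]]
yel 120 [400. 199.] [ 455.5 -291.9] ((455.6232604980469, -291.8612060546875), (71.72679901123047, 14.285062789916992), 7.133864402770996)
orange 83 [254.80722892 153.51807229] ((254.84835815429688, 153.6680450439453), (15.934290885925293, 5.884822845458984), 5.19442892074585)
26
[ 5.9415e+02  1.1380e+02 -1.5250e+01 -4.5000e-01]
[[0.0, -0.8, -2.7], [-5.6, -1.4, -0.2], [-0.2, -1.3, -7.8], [1.0, -0.4, 3.0], [-1.5, 3.9, 3.1], [3.9, 3.4, -5.8], [-1.9, 2.3, -3.8], [-7.3, -3.7, 1.2], [-2.5, -0.9, -5.3], [2.2, -1.7, 3.0], [1.3, -1.5, 9.9], [-2.6, 1.4, 3.8], [2.6, -0.2, -4.9], [1.6, 0.4, 3.1], [-0.6, -2.5, -0.9], [2.2, 3.2, -0.6], [-1.2, -1.1, -2.0], [2.4, -1.3, -0.3], [2.2, -0.6, 2.7], [2.3, -1.4, 3.9], [-1.4, -0.0, -1.3], [4.4, 2.4, -2.1], [-5.5, 3.1, 7.7], [1.1, 0.5, -2.4], [-1.7, 1.9, -0.5], [-0.9, -0.6, 2.5]]
```

View pics/c1.png

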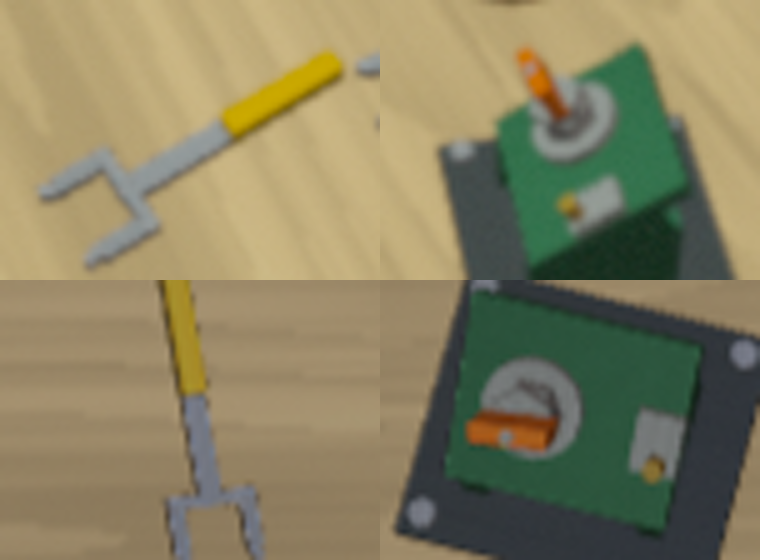

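The right spanner is the yellow-gripped one, at side (350,286) and top (400,199). The others are brown (350,235), purple (257,330) and blue (400,280), all in the side view. In the crop its mouth is wide and it points towards −x. The jam bar lies almost level, with the brass pin at the right of the face.

Request:
play_rows(
  increments=[
    [0,[0,0,0],-0.118],
    [0,[0,0,0],-0.118],
    [0,[0,0,0],-0.118],
    [0,[0,0,0],-0.118],
    [0,[0,0,0],-0.118],
    [0,[-12,-36,0],0],
    [0,[-12,-36,0],0],
    [0,[-12,-36,0],0],
    [0,[-12,-36,0],0],
    [0,[-12,-36,0],0],
    [0,[-12,-36,0],0],
    [0,[-12,-36,0],0],
  ],
  force=60,
)

```text
time: 4.0
tool_pos: [385.3, 293.7, 231.5]
tcp_rot: [180.0, 0.0, -173.0]
ft_force: [1.0, -0.0, 0.7]
finger_gap: 42.7
grip_force: 0.0
```

Request:
play_rows(
  increments=[
    [0,[-3,-36,0],0],
    [0,[-3,-36,0],0],
    [0,[-3,-36,0],0],
    [0,[-3,-36,0],0],
    [0,[-3,-36,0],0],
    [0,[-3,-36,0],0],
    [0,[-3,-36,0],0],
    [0,[-3,-36,0],0],
    [0,[-3,-36,0],0],
    [0,[-3,-36,0],0],
    [0,[-3,-36,0],0],
    [0,[-3,-36,0],0],
  ],
)

```text
time: 5.0
tool_pos: [473.0, -131.1, 231.6]
tcp_rot: [-180.0, 0.0, -173.1]
ft_force: [0.9, 0.4, 0.2]
finger_gap: 42.9
grip_force: 0.0
```

Request:
play_rows(
  increments=[
    [-0.06,[10,-32,0],0],
    [-0.06,[10,-32,0],0],
    [-0.06,[10,-32,0],0],
    [-0.06,[10,-32,0],0],
    [-0.06,[11,-32,0],0],
    [-0.06,[0,0,0],0],
    [-0.06,[0,0,0],0],
  ],
)

```text
time: 5.58
tool_pos: [440.9, -295.7, 231.1]
tcp_rot: [180.0, -0.0, -173.2]
ft_force: [0.8, 0.9, 0.4]
finger_gap: 40.2
grip_force: 0.0
```

Request:
play_rows(
  increments=[
    [-0.06,[0,0.2,32],0],
    [-0.06,[0,0.2,32],0],
    [-0.06,[0,0.2,32],0],
    [-0.06,[0,0.2,32],0],
    [-0.06,[0,0.2,32],0],
    [-0.06,[0,0.2,32],0],
    [-0.06,[0,0.2,24],0],
    [-0.06,[0,0,12],0],
    [-0.06,[0,0,0],0],
    [-1,[0,0,0],0],
    [-1,[0,0,0],0],
    [-1,[0,0,0],0],
  ],
)

```text
time: 6.58
tool_pos: [442.9, -293.6, 5.5]
tcp_rot: [-179.9, 0.1, -173.0]
ft_force: [0.3, 0.1, 0.2]
finger_gap: 14.2
grip_force: 59.8
```

Request:
play_rows(
  increments=[
    [-1,[0,0,0],0],
    [-1,[0,0,0],0],
    [-1,[0,0,0],0],
    [-1,[0,0,0],0],
  ],
)

```text
time: 6.92
tool_pos: [442.9, -293.7, 5.5]
tcp_rot: [-179.9, 0.2, -173.1]
ft_force: [0.2, 2.9, 7.1]
finger_gap: 13.8
grip_force: 60.9
```

Request:
play_rows(
  increments=[
    [-1,[0,0,-10],0],
    [-1,[0,0,-25],0],
    [-1,[0,0,-35],0],
    [-1,[0,0,-35],0],
    [-1,[0,0,-35],0],
    [-1,[0,0,-35],0],
    [-1,[0,0,-10],0],
    [-1,[0,0,0],0],
  ],
)

```text
time: 7.58
tool_pos: [443.5, -294.6, 193.8]
tcp_rot: [-179.6, 0.3, -173.1]
ft_force: [0.7, -0.8, -1.9]
finger_gap: 14.5
grip_force: 59.8
```

Run:
```python
from h import *
st=sense();print({k:np.round(v,2).tolist() for k,v in st.items()})
t=np.array(st["tool_pos"]);im=[]
for n in("side","top"):
    s=snapshot(n)
    for q in("spanner_grip","spanner_mouth"):
        for d in pinpoint(q,s):
            w=world(s,d["xyz"])
            if np.linalg.norm(w-t)<170 and w[2]>60: print(n,q,round(d["p"],2),w.round(1),(Ro.from_euler('xyz',st["tcp_rot"],degrees=True).inv().apply(w-t)).round(1))
    im.append(show(s,project(s,t+[-40,0,0])[0].astype(int),50,50,4,""))
cv2.imwrite("pics/c2.png",np.hstack(im))
```

```text
{'time': 7.58, 'joint_pos': [-39.11, -2.35, 99.32, -0.0, 82.53, -136.04], 'qd': [-0.04, 3.07, 4.51, 0.06, -2.97, -0.01], 'joint_efforts': [0.07, -47.95, -49.73, -0.07, 0.92, 0.0], 'tool_pos': [443.48, -294.56, 193.84], 'tcp_rot': [-179.63, 0.35, -173.06], 'ft_force': [0.65, -0.79, -1.91], 'wrist_torque': [-0.03, -0.09, 0.01], 'grip_force': 59.78, 'finger_gap': 14.54}
side spanner_grip 0.7 [ 452.7 -295.4  197. ] [-9.  -2.  -3.1]
side spanner_mouth 0.61 [ 332.5 -304.4  190.5] [111.4   3.6   2.7]
top spanner_grip 0.67 [ 449.2 -295.5  188.2] [-5.5 -1.6  5.7]
top spanner_mouth 0.73 [ 334.7 -304.   185.7] [109.2   3.9   7.4]
```

View pics/c2.png

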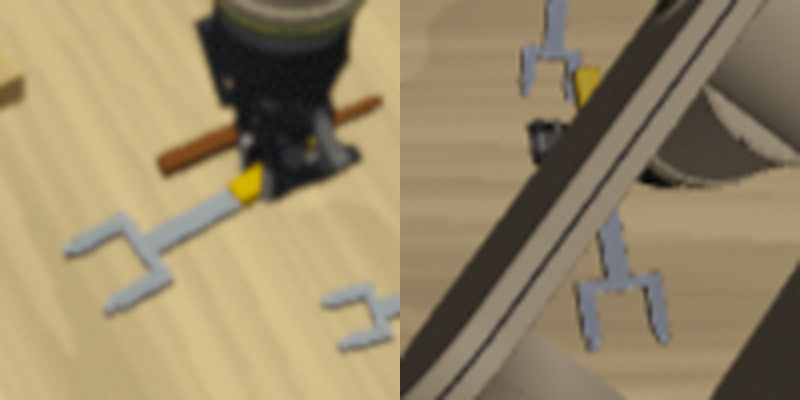

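Request:
play_rows(
  increments=[
    [-1,[0,0,0],0.122],
    [-1,[0,0,0],0.122],
    [-1,[0,0,0],0.122],
    [-1,[0,0,0],0.122],
    [-1,[0,0,0],0.122],
    [-1,[0,0,0],0.122],
    [-1,[0,0,0],0.122],
    [-1,[0,0,0],0.122],
    [-1,[0,0,0],0.122],
    [-1,[0,0,0],0.122],
    [-1,[0,0,0],0.122],
    [-1,[0,0,0],0.122],
  ],
  force=60,
)

```text
time: 8.88
tool_pos: [440.7, -292.3, 186.5]
tcp_rot: [-179.9, -0.1, 102.7]
ft_force: [-0.1, 1.2, -1.6]
finger_gap: 14.2
grip_force: 59.7
```

Request:
play_rows(
  increments=[
    [-1,[0,0,0],0.122],
    [-1,[0,0,0],0.122],
    [-1,[0,0,0],0.122],
    [-1,[0,0,0],0.122],
    [-1,[35,4,0],0],
    [-1,[35,4,0],0],
    [-1,[35,4,0],0],
    [-1,[35,4,0],0],
    [-1,[35,4,0],0],
    [-1,[35,4,0],0],
    [-1,[35,4,0],0],
    [-1,[32,5,0],0],
  ],
)

```text
time: 9.88
tool_pos: [544.0, -31.4, 186.6]
tcp_rot: [-179.8, 0.0, 75.1]
ft_force: [-0.1, -0.1, -1.5]
finger_gap: 14.2
grip_force: 59.7
```

Request:
play_rows(
  increments=[
    [-1,[0,0,10],0],
    [-1,[0,0,0],0],
    [-1,[0,0,0],0],
  ],
)

```text
time: 10.13
tool_pos: [543.1, -33.6, 176.2]
tcp_rot: [-179.8, 0.1, 75.2]
ft_force: [-0.6, -0.4, -2.1]
finger_gap: 14.3
grip_force: 59.7
```

```bash
cat >> h.py <<'E'
Bo=np.array([594.1,113.8,0]);RB=Ro.from_euler('z',-15.1,degrees=True)
def loc(p): return RB.inv().apply(np.array(p)-Bo).round(1)
def slope(p):
    p=RB.inv().apply(np.array(p)-Bo)-[0,0,85]; return np.array([p[0]*.866+p[2]*.5,p[1],-.5*p[0]+.866*p[2]-13]).round(1) # nut_mid frame
E
python3 - <<'E'
from h import *
st=sense();t=np.array(st["tool_pos"]);print(t.round(1),np.round(st["tcp_rot"],2),np.round(st["ft_force"],1),loc(t),np.round(st["joint_pos"],1))
im=[]
for n in("side","top"):
    s=snapshot(n)
    for q in("spanner_grip","spanner_mouth","nut_mid","nut_top","stop_pin","stop","jam_grip"):
        for d in pinpoint(q,s):
            w=world(s,d["xyz"])
            if w[2]>60 and d["p"]>.3: print(n,q,round(d["p"],2),w.round(1),"loc",loc(w),"slope",slope(w))
    im.append(show(s,project(s,[575,60,110])[0].astype(int),50,50,4,""))
cv2.imwrite("pics/c3.png",np.hstack(im))
E
```

```text
[543.1 -33.6 176.2] [-1.7977e+02  6.0000e-02  7.5150e+01] [-0.6 -0.4 -2.1] [ -10.8 -155.6  176.2] [-8.9  0.9 97.9 -0.  81.4  5.9]
side spanner_grip 0.6 [545.  -42.9 179. ] loc [  -6.6 -164.   179. ] slope [  41.3 -164.    71.7]
side spanner_mouth 0.51 [570.3  75.8 174.2] loc [-13.1 -42.9 174.2] slope [ 33.3 -42.9  70.8]
side spanner_mouth 0.45 [558.2  49.3  83.8] loc [-17.9 -71.6  83.8] slope [-16.1 -71.6  -5.1]
side nut_mid 0.48 [590.2 118.   95.6] loc [-4.9  3.1 95.6] slope [ 1.1  3.1 -1.4]
side nut_top 0.52 [584.9 117.4 108.9] loc [ -9.8   1.1 108.9] slope [ 3.4  1.1 12.6]
side stop_pin 0.58 [557.9  47.9  82.1] loc [-17.8 -73.1  82.1] slope [-16.8 -73.1  -6.6]
side stop 0.36 [562.8  48.5  90.6] loc [-13.2 -71.2  90.6] slope [ -8.7 -71.2  -1.5]
side jam_grip 0.53 [566.7 122.5 137.3] loc [-28.7   1.2 137.3] slope [ 1.3  1.2 46.7]
top spanner_grip 0.65 [545.2 -40.3 179.1] loc [  -7.1 -161.5  179.1] slope [  40.9 -161.5   72. ]
top spanner_mouth 0.5 [576.   71.7 176.5] loc [ -6.5 -45.3 176.5] slope [ 40.2 -45.3  69.5]
top nut_mid 0.63 [587.6 115.5  99.5] loc [-6.7 -0.  99.5] slope [ 1.5 -0.   3. ]
top nut_top 0.77 [582.3 112.4 103. ] loc [-11.   -4.4 103. ] slope [-0.5 -4.4  8.1]
top nut_top 0.5 [542.7 -41.  170.5] loc [  -9.4 -162.8  170.5] slope [  34.7 -162.8   65.7]
top nut_top 0.36 [573.7  72.9 173.5] loc [ -9.  -44.8 173.5] slope [ 36.4 -44.8  68.2]
top jam_grip 0.76 [567.7 120.3 125.8] loc [-27.2  -0.6 125.8] slope [-3.2 -0.6 35.9]
```

View pics/c3.png

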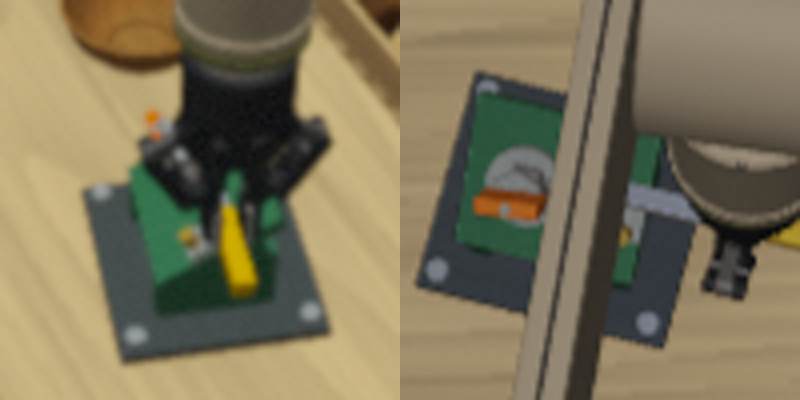

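Request:
play_rows(
  increments=[
    [-1,[0,2.5,0],0],
    [-1,[0,2.5,20],0],
    [-1,[0,0,20],0],
    [-1,[0,0,15],0],
    [-1,[0,0,8],0],
    [-1,[0,0,5],0],
    [-1,[0,0,0],0],
    [-1,[0,0,0],0],
  ],
)

```text
time: 11.6
tool_pos: [549.8, -34.9, 110.9]
tcp_rot: [180.0, -0.0, 75.1]
ft_force: [0.1, -1.2, -0.8]
finger_gap: 14.1
grip_force: 59.7
```

```bash
cat > s.py <<'E'
from h import *
st=sense();t=np.array(st["tool_pos"]);print(st["time"],t.round(1),np.round(st["tcp_rot"],2),"F",np.round(st["ft_force"],1),"M",np.round(st["wrist_torque"],2),"loc",loc(t),"gap",round(st["finger_gap"],1))
E
python3 s.py
```

```text
11.6 [549.8 -34.9 110.9] [179.96  -0.    75.1 ] F [ 0.1 -1.2 -0.8] M [-0.11  0.01  0.02] loc [  -4.  -155.2  110.9] gap 14.1
```

Request:
play_rows(
  increments=[
    [-1,[0,-1.5,2],0],
    [-1,[4,0,0],0],
    [-1,[4,0,0],0],
    [-1,[1,0,0],0],
    [-1,[0,0,0],0],
  ],
)

```text
time: 12.02
tool_pos: [550.6, -25.3, 108.7]
tcp_rot: [180.0, -0.0, 75.1]
ft_force: [-0.7, 0.3, -2.2]
finger_gap: 14.5
grip_force: 59.7
```

```bash
python3 s.py
```

```text
12.0167 [550.6 -25.3 108.7] [ 1.7996e+02 -1.0000e-02  7.5140e+01] F [-0.7  0.3 -2.2] M [-0.14  0.05  0.  ] loc [  -5.8 -145.6  108.7] gap 14.5
```

Request:
play_rows(
  increments=[
    [-0.45,[0,0,0],0],
    [-0.45,[0,0,3],0],
    [-0.45,[0,0,6],0],
    [-0.45,[0,0,6],0],
    [-0.45,[0,0,5],0],
    [-0.45,[0,0,0],0],
    [-0.45,[0,0,0],0],
  ],
  force=20,
)

```text
time: 12.6
tool_pos: [549.6, -25.8, 87.5]
tcp_rot: [-179.9, 0.0, 75.1]
ft_force: [0.2, -0.2, -0.6]
finger_gap: 23.5
grip_force: 0.0
```

```bash
python3 s.py
cat > look.py <<'E'
from h import *
import sys
im=[]
for n in("side","top"):
    s=snapshot(n)
    for q in("spanner_grip","spanner_mouth","spanner"):
        for d in pinpoint(q,s):
            w=world(s,d["xyz"])
            if w[2]>60 and d["p"]>.3: print(n,q,round(d["p"],2),w.round(1),"loc",loc(w),"slope",slope(w))
    im.append(show(s,project(s,[560,40,110])[0].astype(int),40,40,5,""))
cv2.imwrite(sys.argv[1],np.hstack(im))
E
python3 look.py pics/c4.png
```

```text
12.6 [549.6 -25.8  87.5] [-1.7991e+02  1.0000e-02  7.5100e+01] F [ 0.2 -0.2 -0.6] M [ 0.   -0.01  0.  ] loc [  -6.6 -146.3   87.5] gap 23.5
side spanner 0.33 [567.1 119.2 137.3] loc [-27.4  -1.8 137.3] slope [ 2.4 -1.8 46.1]
top spanner_grip 0.5 [581.8 121.3 103. ] loc [-13.8   4.1 103. ] slope [-2.9  4.1  9.5]
```

View pics/c4.png

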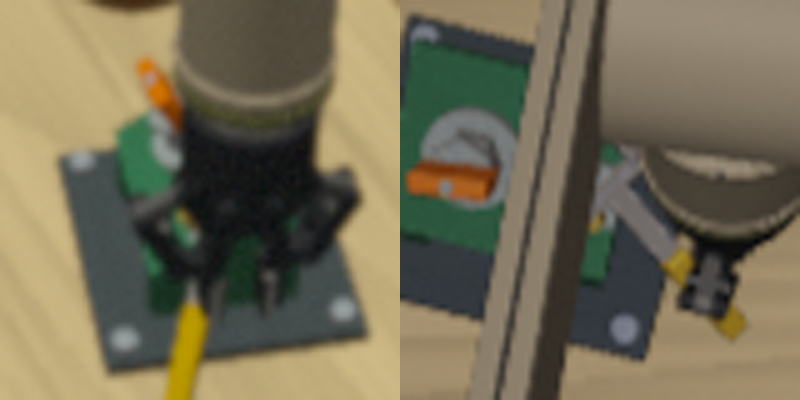

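The spanner slipped and yawed as it was released: in the top crop the shank runs from (610,170) to (735,320) under the finger. I'll back away and look.

Request:
play_rows(
  increments=[
    [-0.2,[0,0,0],0],
    [-0.2,[0,0,0],0],
    [-0.2,[0,0,-10],0],
    [-0.2,[0,0,-20],0],
    [-0.2,[0,0,-30],0],
    [-0.2,[-30,0,-30],0],
    [-0.2,[-40,0,-30],0],
    [-0.2,[-40,0,0],0],
    [-0.2,[-40,0,0],0],
    [-0.2,[-20,0,0],0],
  ],
)

```text
time: 13.83
tool_pos: [507.7, -186.9, 204.8]
tcp_rot: [179.9, 0.1, 75.0]
ft_force: [0.2, 1.1, -0.1]
finger_gap: 34.1
grip_force: 0.0
```

```bash
python3 s.py; sed -i 's/w\[2\]>60 and d\["p"\]>.3/d["p"]>.3 and np.linalg.norm(w-[560,40,60])<160/' look.py; python3 look.py pics/c5.png
```

```text
13.8333 [ 507.7 -186.9  204.8] [1.7985e+02 1.1000e-01 7.5010e+01] F [ 0.2  1.1 -0.1] M [ 0.03  0.05 -0.02] loc [  -5.1 -312.8  204.8] gap 34.1
side spanner_grip 0.8 [530.2  -8.8  38. ] loc [ -29.8 -135.    38. ] slope [ -49.3 -135.   -38.8]
side spanner_mouth 0.74 [583.4  52.6 119.4] loc [  5.6 -61.9 119.4] slope [ 22.  -61.9  14. ]
side spanner 0.63 [532.6   2.7  32.6] loc [ -30.4 -123.2   32.6] slope [ -52.5 -123.2  -43.2]
top spanner_grip 0.66 [530.3  -8.7  35.4] loc [ -29.7 -134.9   35.4] slope [ -50.5 -134.9  -41.1]
top spanner_mouth 0.72 [581.   52.  118.5] loc [  3.5 -63.  118.5] slope [ 19.7 -63.   14.3]
top spanner 0.71 [530.3  -0.8  31.7] loc [ -31.7 -127.2   31.7] slope [ -54.1 -127.2  -43.3]
```

View pics/c5.png

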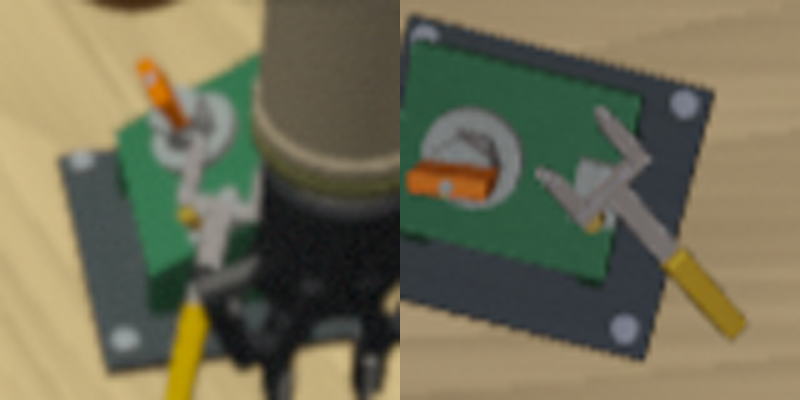

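The spanner leans on the bracket's edge, with its grip low at about (530,−9,37) and its mouth high at about (582,52,119), az 49.5° and pitch 46°. I'll regrasp it there, set it flat on free bench and try again with a gentler method.

Request:
play_rows(
  increments=[
    [-0.06,[0,0,0],0.111],
    [-0.06,[0,0,0],0.111],
    [-0.06,[0,0,0],0.111],
    [-0.06,[0,0,0],0.111],
    [-0.06,[31,-20,0],0],
    [-0.06,[31,-20,0],0],
    [-0.06,[31,-20,0],0],
    [-0.06,[31,-20,0],0],
    [-0.06,[32,-18,0],0],
    [-0.06,[0,0,0],0],
    [-0.06,[0,0,0],0],
  ],
  force=60,
)

```text
time: 15.15
tool_pos: [534.7, 2.1, 202.7]
tcp_rot: [-180.0, 0.0, 50.0]
ft_force: [-0.2, -0.8, -0.6]
finger_gap: 40.2
grip_force: 0.0
```

```bash
python3 s.py
```

```text
15.15 [534.7   2.1 202.7] [-179.99    0.     49.97] F [-0.2 -0.8 -0.6] M [-0.03  0.01  0.02] loc [ -28.3 -123.4  202.7] gap 40.2
```

Request:
play_rows(
  increments=[
    [-0.06,[-4,4,20],0],
    [-0.06,[0,0,35],0],
    [-0.06,[0,0,35],0],
    [-0.06,[0,0,35],0],
    [-0.06,[0,0,25],0],
    [-0.06,[0,0,14],0],
    [-0.06,[0,0,0],0],
    [-1,[0,0,0],0],
    [-1,[0,0,0],0],
    [-1,[0,0,0],0],
    [-1,[0,0,0],0],
    [-1,[0,0,0],0],
  ],
  force=60,
)

```text
time: 16.15
tool_pos: [536.3, -6.7, 40.2]
tcp_rot: [179.9, -0.1, 49.7]
ft_force: [-0.9, -1.2, 1.9]
finger_gap: 14.7
grip_force: 62.1
```

```bash
python3 s.py
```

```text
16.15 [536.3  -6.7  40.2] [ 1.7987e+02 -8.0000e-02  4.9660e+01] F [-0.9 -1.2  1.9] M [-0.09  0.02 -0.05] loc [ -24.4 -131.4   40.2] gap 14.7
```

Request:
play_rows(
  increments=[
    [-1,[0,0,-20],0],
    [-1,[0,0,-35],0],
    [-1,[0,0,-40],0],
    [-1,[0,0,-40],0],
    [-1,[0,0,-25],-0.111],
    [-1,[0,0,0],-0.111],
    [-1,[0,0,0],-0.111],
    [-1,[0,0,0],-0.111],
    [-1,[-33,-12,0],0],
    [-1,[-33,-12,0],0],
    [-1,[-33,-12,0],0],
    [-1,[-33,-12,0],0],
  ],
)

```text
time: 17.15
tool_pos: [454.0, -122.3, 199.2]
tcp_rot: [179.9, 0.0, 75.2]
ft_force: [1.4, -0.1, -1.4]
finger_gap: 14.4
grip_force: 61.5
```

Request:
play_rows(
  increments=[
    [-1,[-33,-12,0],0],
    [-1,[-33,-12,0],0],
    [-1,[-31,-10,0],0],
    [-1,[0,0,35],0],
    [-1,[0,0,35],0],
    [-1,[0,0,20],0],
    [-1,[0,0,0],0],
    [-1,[0,0,0],0],
  ],
)

```text
time: 17.82
tool_pos: [396.4, -206.2, 108.4]
tcp_rot: [-179.9, -0.0, 75.1]
ft_force: [-0.4, 0.8, -0.3]
finger_gap: 14.8
grip_force: 61.4
```

```bash
python3 s.py
python3 - <<'E'
from h import *
st=sense();t=np.array(st["tool_pos"])
for n in("side","top"):
    s=snapshot(n)
    for q in("spanner_grip","spanner_mouth"):
        for d in pinpoint(q,s):
            w=world(s,d["xyz"])
            if np.linalg.norm(w-t)<170 and d["p"]>.3: print(n,q,round(d["p"],2),w.round(1),(Ro.from_euler('xyz',st["tcp_rot"],degrees=True).inv().apply(w-t)).round(1))
E
```

```text
17.8167 [ 396.4 -206.2  108.4] [-1.7989e+02 -4.0000e-02  7.5100e+01] F [-0.4  0.8 -0.3] M [-0.09 -0.01  0.01] loc [-107.6 -360.4  108.4] gap 14.8
side spanner_grip 0.86 [ 496.6 -147.     3.9] [ 82.9  81.9 104.4]
side spanner_grip 0.71 [ 397.7 -212.3  108.8] [-5.5  2.9 -0.4]
top spanner_grip 0.79 [ 494.4 -149.7    9.9] [79.7 80.4 98.4]
top spanner_mouth 0.64 [ 419.7 -133.3  194.2] [ 76.5   3.7 -85.7]
```

Request:
play_rows(
  increments=[
    [-1,[0,0,35],0],
    [-1,[0,0,25],0],
    [-1,[0,0,5],0],
    [-0.645,[0,0,0],0],
    [-0.63,[0,0,0],0],
    [-0.62,[0,0,3],0],
    [-0.61,[0,0,5],0],
    [-0.6,[0,0,5],0],
    [-0.59,[0,0,5],0],
    [-0.58,[0,0,5],0],
    [-0.57,[0,0,5],0],
    [-0.55,[0,0,0],0],
  ],
  force=20,
)

```text
time: 19.12
tool_pos: [397.4, -206.9, 16.0]
tcp_rot: [180.0, 0.0, 75.1]
ft_force: [-3.5, 1.0, 9.1]
finger_gap: 19.3
grip_force: 4.2
```

```bash
python3 s.py;  python3 - <<'E'
from h import *
st=sense();t=np.array(st["tool_pos"])
for n in("side","top"):
    s=snapshot(n)
    for q in("spanner_grip","spanner_mouth"):
        for d in pinpoint(q,s):
            w=world(s,d["xyz"])
            if np.linalg.norm(w-t)<170 and d["p"]>.3: print(n,q,round(d["p"],2),w.round(1),(Ro.from_euler('xyz',st["tcp_rot"],degrees=True).inv().apply(w-t)).round(1))
E
```

```text
19.1167 [ 397.4 -206.9   16. ] [1.7998e+02 1.0000e-02 7.5100e+01] F [-3.5  1.   9.1] M [0.41 0.49 0.  ] loc [-106.4 -360.9   16. ] gap 19.3
side spanner_grip 0.83 [ 494.4 -150.2    6.2] [79.7 79.1  9.9]
side spanner_grip 0.43 [ 402.9 -206.     8.5] [2.2 5.1 7.5]
top spanner_grip 0.7 [ 494.7 -147.9   10.4] [82.1 78.8  5.6]
top spanner_mouth 0.54 [432.8 -96.3   3.9] [116.    5.8  12.1]
```

Request:
play_rows(
  increments=[
    [-0.5,[0,0,-8],0],
    [-0.1,[0,0,-8],0],
    [-0.1,[0,0,0],0],
    [-0.1,[0,3,0],0],
    [-0.1,[0,0,0],0],
  ],
)

```text
time: 19.83
tool_pos: [400.5, -207.7, 32.0]
tcp_rot: [179.9, 0.0, 75.1]
ft_force: [-0.6, 0.2, -0.4]
finger_gap: 38.4
grip_force: 0.0
```

```bash
python3 s.py;  python3 - <<'E'
from h import *
st=sense();t=np.array(st["tool_pos"]);im=[]
for n in("side","top"):
    s=snapshot(n)
    for q in("spanner_grip","spanner_mouth"):
        for d in pinpoint(q,s):
            w=world(s,d["xyz"])
            if np.linalg.norm(w-t)<140 and d["p"]>.3: print(n,q,round(d["p"],2),w.round(1),(Ro.from_euler('xyz',st["tcp_rot"],degrees=True).inv().apply(w-t)).round(1))
    im.append(show(s,project(s,t+[0,30,0])[0].astype(int),45,45,4,""))
cv2.imwrite("pics/c6.png",np.hstack(im))
E
```

```text
19.8333 [ 400.5 -207.7   32. ] [1.7994e+02 2.0000e-02 7.5100e+01] F [-0.6  0.2 -0.4] M [-0.02 -0.05  0.02] loc [-103.1 -360.8   32. ] gap 38.4
side spanner_grip 0.82 [ 494.5 -149.4    1.9] [80.4 75.7 30.2]
side spanner_grip 0.73 [ 401.4 -208.9   12.2] [-1.   1.2 19.8]
top spanner_grip 0.62 [ 495.  -149.    11.5] [81.  76.2 20.6]
top spanner_mouth 0.49 [434.  -96.4   2.3] [116.2   3.6  29.7]
```

View pics/c6.png

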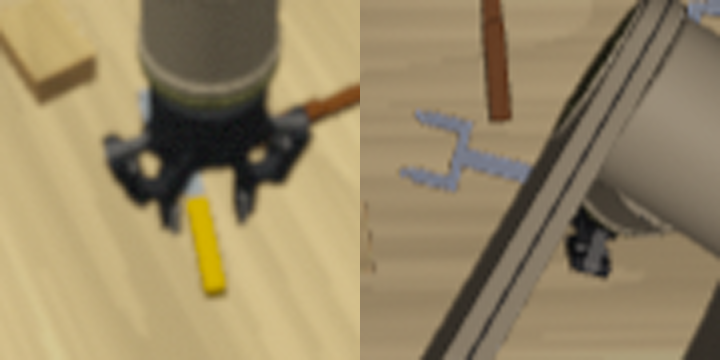

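Request:
play_rows(
  increments=[
    [-0.1,[12,1,0],0.02],
    [-0.1,[0,0,15],0],
    [-0.1,[0,0,11],0],
    [-0.1,[0,0,0],0],
    [-1,[0,0,0],0],
    [-1,[0,0,0],0],
    [-1,[0,0,0],0],
    [-1,[0,0,0],0],
    [-1,[0,0,0],0],
    [-1,[0,0,-5],0],
    [-1,[0,0,-20],0],
    [-1,[0,0,-35],0],
  ],
  force=60,
)

```text
time: 21.13
tool_pos: [400.9, -194.2, 63.0]
tcp_rot: [-179.6, -0.1, 74.0]
ft_force: [0.9, -0.4, -1.7]
finger_gap: 14.3
grip_force: 59.7
```

Request:
play_rows(
  increments=[
    [-1,[0,0,-40],0],
    [-1,[0,0,-40],0],
    [-1,[0,0,-30],-0.02],
    [-1,[0,0,0],0],
    [-1,[0,0,0],0],
  ],
)

```text
time: 21.55
tool_pos: [405.4, -197.0, 178.6]
tcp_rot: [179.7, 0.1, 75.1]
ft_force: [-0.2, -0.6, -2.3]
finger_gap: 13.9
grip_force: 59.8
```

```bash
cat > sp.py <<'E'
from h import *
st=sense();t=np.array(st["tool_pos"])
for n in("side","top"):
    s=snapshot(n)
    for q in("spanner_grip","spanner_mouth"):
        for d in pinpoint(q,s):
            w=world(s,d["xyz"])
            if np.linalg.norm(w-t)<140 and d["p"]>.3: print(n,q,round(d["p"],2),w.round(1),"tool",(Ro.from_euler('xyz',st["tcp_rot"],degrees=True).inv().apply(w-t)).round(1),"slope",slope(w))
E
python3 s.py; python3 sp.py
```

```text
21.55 [ 405.4 -197.   178.6] [1.7969e+02 1.0000e-01 7.5100e+01] F [-0.2 -0.6 -2.3] M [-0.05  0.    0.02] loc [-101.2 -349.2  178.6] gap 13.9
side spanner_grip 0.52 [ 405.4 -211.7  178.2] tool [-14.2   3.7   0.5] slope [ -37.8 -363.4  116.4]
top spanner_mouth 0.48 [429.9 -93.5 174.4] tool [106.3  -3.    4. ] slope [ -45.8 -242.9  116.7]
```

Request:
play_rows(
  increments=[
    [-1,[28,13.5,0],0],
    [-1,[29,13.5,0],0],
    [-1,[29,13.5,0],0],
    [-1,[29,13.5,0],0],
    [-1,[29,13.5,0],0],
    [-1,[29,13.5,0],0],
    [-1,[28,14,0],0],
    [-1,[0,0,30],0],
    [-1,[0,0,25],0],
    [-1,[0,0,10],0],
    [-1,[0,0,0],0],
    [-1,[0,0,0],0],
  ],
)

```text
time: 22.85
tool_pos: [546.7, -26.4, 110.2]
tcp_rot: [-179.9, 0.0, 75.1]
ft_force: [-0.4, 0.3, -1.1]
finger_gap: 14.4
grip_force: 59.7
```

```bash
python3 s.py; python3 sp.py
```

```text
22.85 [546.7 -26.4 110.2] [-1.7988e+02  1.0000e-02  7.5080e+01] F [-0.4  0.3 -1.1] M [-0.08  0.12 -0.  ] loc [  -9.3 -147.7  110.2] gap 14.4
side spanner_grip 0.62 [544.6 -37.7 112.6] tool [-11.5   0.9  -2.4] slope [   6.6 -159.2   15.1]
side spanner_grip 0.55 [573.6  76.5 110.5] tool [106.4  -0.5  -0.3] slope [  4.  -41.3  14.1]
side spanner_mouth 0.44 [574.4  76.8 106.7] tool [106.8   0.2   3.5] slope [  2.7 -40.9  10.5]
top spanner_grip 0.57 [545.4 -40.3 114.1] tool [-13.8   2.3  -3.9] slope [   8.6 -161.4   15.7]
top spanner_mouth 0.64 [574.3  74.5 107.2] tool [104.6   0.7   3. ] slope [  3.4 -43.1  10.6]
```

Request:
play_rows(
  increments=[
    [-1,[0,3,0],0],
    [-1,[4,0,0],0],
    [-1,[4,0,0],0],
    [-1,[0,0,1.5],0],
    [-1,[0,0,1.5],0],
    [-1,[0,0,0],0],
  ],
)

```text
time: 23.65
tool_pos: [552.0, -19.1, 107.1]
tcp_rot: [-179.9, 0.0, 75.1]
ft_force: [0.0, -1.3, -2.1]
finger_gap: 14.0
grip_force: 59.8
```

```bash
python3 s.py
```

```text
23.65 [552.  -19.1 107.1] [-1.7994e+02  1.0000e-02  7.5120e+01] F [ 0.  -1.3 -2.1] M [-0.09  0.02  0.01] loc [  -6.  -139.2  107.1] gap 14.0
```

Request:
play_rows(
  increments=[
    [-1,[0,0,1.5],0],
    [-1,[0,0,1],0],
    [-1,[0,0,0],0],
  ],
)

```text
time: 23.9
tool_pos: [552.3, -19.3, 105.1]
tcp_rot: [-180.0, 0.0, 75.1]
ft_force: [-0.3, 0.1, 0.2]
finger_gap: 14.3
grip_force: 59.9
```

```bash
python3 s.py
```

```text
23.9 [552.3 -19.3 105.1] [-179.99    0.     75.1 ] F [-0.3  0.1  0.2] M [-0.03 -0.   -0.  ] loc [  -5.7 -139.4  105.1] gap 14.3
```

Request:
play_rows(
  increments=[
    [-1,[0,0,1.5],0],
    [-1,[0,0,0],0],
    [-0.65,[0,0,0],0],
    [-0.65,[0,0,0],0],
  ],
  force=20,
)

```text
time: 24.23
tool_pos: [552.5, -19.4, 104.0]
tcp_rot: [180.0, 0.0, 75.1]
ft_force: [-1.6, -0.6, 0.7]
finger_gap: 14.9
grip_force: 29.7
```

```bash
python3 s.py; python3 sp.py
```

```text
24.2333 [552.5 -19.4 104. ] [1.7998e+02 1.0000e-02 7.5100e+01] F [-1.6 -0.6  0.7] M [0.02 0.11 0.06] loc [  -5.4 -139.4  104. ] gap 14.9
side spanner_grip 0.67 [553.1 -32.6 107.7] tool [-12.6   4.   -3.7] slope [  10.1 -152.     7.4]
side spanner_mouth 0.49 [578.3  84.2 101.8] tool [106.8  -1.7   2.2] slope [  1.9 -32.7   5.3]
top spanner_grip 0.57 [551.1 -30.9 105.4] tool [-11.5   1.6  -1.4] slope [   6.9 -150.9    6.6]
top spanner_mouth 0.69 [577.8  78.  103.9] tool [ 1.006e+02 -6.000e-01  1.000e-01] slope [  4.  -38.8   6.6]
```

Request:
play_rows(
  increments=[
    [-0.64,[0,0,0],0],
    [-0.63,[0,0,1.5],0],
    [-0.62,[0,0,1.5],0],
    [-0.61,[0,0,1.5],0],
  ],
)

```text
time: 24.87
tool_pos: [552.2, -19.2, 98.8]
tcp_rot: [-180.0, 0.0, 75.1]
ft_force: [-1.1, -1.0, -0.3]
finger_gap: 16.6
grip_force: 1.4
```

```bash
python3 s.py; python3 sp.py
```

```text
24.8667 [552.2 -19.2  98.8] [-179.97    0.     75.1 ] F [-1.1 -1.  -0.3] M [-0.02  0.07  0.01] loc [  -5.8 -139.4   98.8] gap 16.6
side spanner_grip 0.66 [552.5 -33.8  98.5] tool [-14.    4.    0.3] slope [   5.2 -153.3   -0.4]
side spanner_mouth 0.64 [576.7  85.8 103.5] tool [107.8  -3.3  -4.7] slope [  1.  -31.5   7.8]
top spanner_grip 0.62 [551.4 -32.3  99. ] tool [-12.8   2.6  -0.2] slope [   4.2 -152.1    0.7]
top spanner_mouth 0.71 [578.9  81.  103.1] tool [ 1.037e+02  1.000e-01 -4.300e+00] slope [  3.7 -35.7   5.7]
```

Request:
play_rows(
  increments=[
    [-0.59,[0,0,0],0],
    [-0.57,[0,0,0],0],
    [-0.55,[0,0,0],0],
    [-0.55,[0,0,0],0],
  ],
)

```text
time: 25.5
tool_pos: [552.6, -19.2, 99.4]
tcp_rot: [180.0, -0.0, 75.1]
ft_force: [-0.3, -0.8, 0.5]
finger_gap: 19.2
grip_force: 0.0
```

```bash
python3 s.py; python3 look.py pics/c7.png
```

```text
25.5 [552.6 -19.2  99.4] [ 1.7998e+02 -1.0000e-02  7.5100e+01] F [-0.3 -0.8  0.5] M [-0.05  0.03 -0.01] loc [  -5.4 -139.3   99.4] gap 19.2
side spanner_grip 0.49 [553.1 -32.3  95.8] loc [  -1.5 -151.7   95.8] slope [   4.1 -151.7   -2.9]
side spanner 0.5 [554.7 -24.9  88.3] loc [  -1.9 -144.2   88.3] slope [  -0.  -144.2   -9.2]
top spanner_grip 0.73 [557.  -32.5  92.1] loc [   2.2 -150.9   92.1] slope [   5.5 -150.9   -8. ]
top spanner_mouth 0.46 [576.3  82.2  95.7] loc [ -9.  -35.2  95.7] slope [ -2.5 -35.2   0.7]
top spanner 0.59 [554.3 -31.3  87.4] loc [  -0.6 -150.5   87.4] slope [   0.7 -150.5  -10.6]
```

View pics/c7.png

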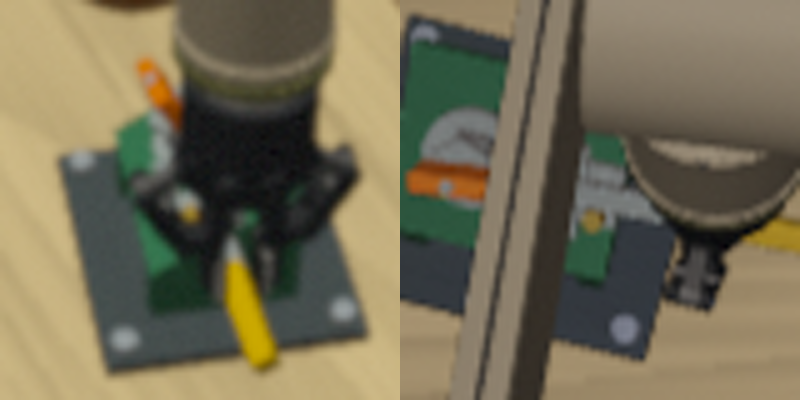

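Request:
play_rows(
  increments=[
    [-0.5,[0,0,0],0],
    [-0.45,[0,2,0],0],
    [-0.45,[0,0,3],0],
    [-0.45,[0,0,3],0],
    [-0.45,[0,0,3],0],
    [-0.45,[0,0,0],0],
  ],
)

```text
time: 26.4
tool_pos: [553.7, -19.7, 89.1]
tcp_rot: [-179.9, 0.0, 75.1]
ft_force: [0.5, 0.9, -0.7]
finger_gap: 23.4
grip_force: 0.0
```

```bash
python3 s.py; python3 sp.py
```

```text
26.4 [553.7 -19.7  89.1] [-1.7991e+02  1.0000e-02  7.5100e+01] F [ 0.5  0.9 -0.7] M [0.04 0.03 0.01] loc [  -4.2 -139.4   89.1] gap 23.4
side spanner_grip 0.53 [552.  -30.3  96. ] tool [-10.7   1.1  -6.8] slope [   2.8 -150.1   -2. ]
top spanner_grip 0.62 [551.9 -33.   97.2] tool [-13.3   1.7  -8.1] slope [   4.  -152.8   -1.2]
top spanner_mouth 0.51 [574.4  81.2  96.3] tool [102.9  -6.   -7.1] slope [ -3.5 -36.6   2.1]
```

Request:
play_rows(
  increments=[
    [-0.45,[0,-1.5,0],0],
    [-0.45,[0,-1.5,0],0],
    [-0.47,[0,-0.5,0],0],
    [-0.5,[0,0,0],0],
    [-0.51,[0,0,0],0],
    [-0.51,[2,0,0],0],
    [-0.51,[2,0,0],0],
    [-0.51,[2,0,0],0],
    [-0.51,[0,0,0],0],
  ],
)

```text
time: 27.45
tool_pos: [552.5, -12.7, 90.2]
tcp_rot: [-180.0, -0.0, 75.1]
ft_force: [-0.6, 0.5, 0.6]
finger_gap: 21.2
grip_force: 6.3
```

```bash
python3 s.py; python3 sp.py
```

```text
27.45 [552.5 -12.7  90.2] [-179.99   -0.     75.12] F [-0.6  0.5  0.6] M [0.06 0.18 0.09] loc [  -7.2 -133.    90.2] gap 21.2
side spanner_grip 0.56 [553.7 -25.9 102.6] tool [-12.4   4.5 -12.4] slope [   6.5 -145.4    3.6]
top spanner_grip 0.64 [549.7 -25.4  98.1] tool [-12.9   0.5  -7.8] slope [   0.8 -145.9    1.6]
top spanner_grip 0.47 [582.5 116.4 104.8] tool [132.4  -4.2 -14.5] slope [-0.4 -0.6 10.1]
top spanner_grip 0.36 [580.   87.4  94.9] tool [103.8   0.9  -4.6] slope [ -0.9 -29.1  -1.1]
top spanner_mouth 0.48 [583.3  88.8  94.6] tool [106.1   3.7  -4.4] slope [  1.4 -26.9  -2.7]
```

Request:
play_rows(
  increments=[
    [-0.51,[2,0,0],0],
    [-0.51,[2,0,0],0],
    [-0.51,[2,0,0],0],
    [-0.51,[2,0,0],0],
    [-0.51,[2,0,0],0],
    [-0.51,[0,0,0],0],
  ],
)

```text
time: 28.25
tool_pos: [555.1, -3.1, 90.3]
tcp_rot: [180.0, -0.0, 75.1]
ft_force: [-2.0, -0.3, 1.1]
finger_gap: 21.0
grip_force: 6.3
```

```bash
python3 s.py; python3 sp.py
```

```text
28.25 [555.1  -3.1  90.3] [180.    -0.    75.12] F [-2.  -0.3  1.1] M [-0.03  0.29  0.06] loc [  -7.2 -123.    90.3] gap 21.0
side spanner_grip 0.45 [552.2 -17.8 101.7] tool [-14.9   0.9 -11.4] slope [   3.  -137.9    4.5]
top spanner_grip 0.44 [554.2 -17.5 100.7] tool [-14.1   2.8 -10.4] slope [   4.1 -137.1    2.7]
top spanner_mouth 0.58 [584.2 100.   95.9] tool [107.1   1.6  -5.6] slope [  0.3 -15.9  -0.6]
```

Request:
play_rows(
  increments=[
    [-0.51,[2,0,0],0],
    [-0.51,[2,0,0],0],
    [-0.51,[2,0,0],0],
    [-0.51,[2,0,0],0],
    [-0.51,[2,0,0],0],
    [-0.51,[0,0,0],0],
  ],
)

```text
time: 29.05
tool_pos: [557.7, 6.5, 90.3]
tcp_rot: [180.0, 0.0, 75.1]
ft_force: [-2.8, -0.6, 2.5]
finger_gap: 21.2
grip_force: 6.3
```

```bash
python3 s.py; python3 sp.py
```

```text
29.05 [557.7   6.5  90.3] [180.     0.    75.11] F [-2.8 -0.6  2.5] M [-0.19  0.45  0.04] loc [  -7.2 -113.    90.3] gap 21.2
side spanner_grip 0.64 [555.   -3.3 102.3] tool [-10.2  -0.1 -12. ] slope [   2.4 -123.2    5.6]
side spanner_mouth 0.47 [584.2 111.9  96.9] tool [108.6  -1.5  -6.6] slope [-1.9 -4.4  1.9]
top spanner_grip 0.66 [555.9  -8.3  95.8] tool [-14.8   2.1  -5.4] slope [   1.  -127.8   -1.2]
top spanner_mouth 0.58 [584.8 107.5  96.5] tool [104.5   0.3  -6.2] slope [-0.5 -8.5  0.6]
```

Request:
play_rows(
  increments=[
    [-0.51,[2,0,0],0],
    [-0.51,[2,0,0],0],
    [-0.51,[2,0,0],0],
    [-0.51,[1,0,0],0],
    [-0.51,[0,0,0],0],
  ],
)

```text
time: 29.77
tool_pos: [559.4, 13.1, 90.3]
tcp_rot: [-180.0, 0.0, 75.1]
ft_force: [-2.6, -1.9, 2.8]
finger_gap: 21.2
grip_force: 6.5
```

```bash
python3 s.py; python3 sp.py
```

```text
29.7667 [559.4  13.1  90.3] [-1.800e+02  2.000e-02  7.511e+01] F [-2.6 -1.9  2.8] M [-0.41  0.62  0.03] loc [  -7.2 -106.3   90.3] gap 21.2
side spanner_grip 0.64 [ 5.614e+02 -1.000e-01  9.870e+01] tool [-12.2   5.3  -8.3] slope [   5.2 -118.5   -0.2]
side spanner_mouth 0.43 [586.7 118.6  94.1] tool [109.   -0.8  -3.8] slope [-2.7  2.7 -0.9]
top spanner_grip 0.62 [5.579e+02 2.000e-01 9.770e+01] tool [-12.8   1.9  -7.3] slope [   1.7 -119.1    0.6]
top spanner_mouth 0.57 [586.8 114.8  95.8] tool [105.4   0.3  -5.5] slope [-0.9 -0.9  0. ]
```

Request:
play_rows(
  increments=[
    [-0.51,[1,0,0],0],
    [-0.51,[1,0,0],0],
    [-0.51,[1,0,0],0],
    [-0.51,[0,0,0],0],
  ],
)

```text
time: 30.4
tool_pos: [560.1, 15.7, 90.3]
tcp_rot: [-180.0, 0.0, 75.1]
ft_force: [-5.0, -2.9, 4.8]
finger_gap: 21.1
grip_force: 6.6
```

```bash
python3 s.py; python3 sp.py
```

```text
30.4 [560.1  15.7  90.3] [-1.7999e+02  3.0000e-02  7.5100e+01] F [-5.  -2.9  4.8] M [-0.53  0.76  0.07] loc [  -7.3 -103.6   90.3] gap 21.1
side spanner_grip 0.67 [560.3   3.   98.5] tool [-12.2   3.5  -8.2] slope [   3.5 -115.8    0.6]
top spanner_grip 0.48 [559.4   5.3  96.5] tool [-10.2   2.   -6.1] slope [   1.2 -113.7   -0.5]
```

Request:
play_rows(
  increments=[
    [-0.51,[1,0,0],0],
    [-0.51,[1,0,0],0],
    [-0.51,[0,0,0],0],
  ],
)

```text
time: 30.95
tool_pos: [560.6, 17.5, 90.4]
tcp_rot: [-180.0, 0.0, 75.1]
ft_force: [-5.2, -3.9, 5.6]
finger_gap: 21.1
grip_force: 6.7
```

```bash
python3 s.py
```

```text
30.95 [560.6  17.5  90.4] [-1.7999e+02  3.0000e-02  7.5100e+01] F [-5.2 -3.9  5.6] M [-0.52  0.88  0.07] loc [  -7.2 -101.7   90.4] gap 21.1
```

Request:
play_rows(
  increments=[
    [-0.45,[0,0,0],0],
    [-0.35,[0,0,0],0],
    [-0.2,[0,0,0],0],
    [-0.1,[0,0,0],0],
    [-0.1,[0,0,-15],0],
    [-0.1,[0,0,-30],0],
    [-0.1,[0,0,-40],0],
    [-0.1,[-20,0,-20],0],
    [-0.1,[-40,0,0],0],
    [-0.1,[-40,0,0],0],
    [-0.1,[-40,0,0],0],
    [-0.1,[0,0,0],0],
  ],
)

```text
time: 31.95
tool_pos: [523.3, -123.4, 195.6]
tcp_rot: [179.9, 0.2, 74.8]
ft_force: [0.3, 0.2, 0.2]
finger_gap: 38.5
grip_force: 0.0
```

```bash
python3 s.py; sed -i 's/"spanner_mouth","spanner"/"spanner_mouth","nut_mid","jam_grip","stop_pin"/; s/40,40,5/40,50,5/' look.py; python3 look.py pics/c8.png
```

```text
31.95 [ 523.3 -123.4  195.6] [1.7994e+02 1.6000e-01 7.4830e+01] F [0.3 0.2 0.2] M [ 0.06  0.01 -0.01] loc [  -6.5 -247.5  195.6] gap 38.5
side spanner_grip 0.63 [558.5   6.2 102. ] loc [  -6.3 -113.2  102. ] slope [   3.  -113.2    4.9]
side spanner_mouth 0.65 [586.1 119.   94.9] loc [-9.1  2.9 94.9] slope [-2.9  2.9  0.1]
side nut_mid 0.55 [590.8 116.2  93.7] loc [-3.8  1.5 93.7] slope [ 1.1  1.5 -3.6]
side jam_grip 0.57 [563.7 119.3 135.9] loc [-30.8  -2.6 135.9] slope [-1.3 -2.6 46.5]
side jam_grip 0.5 [593.9 113.1   3.9] loc [ 0.  -0.7  3.9] slope [-40.5  -0.7 -83.2]
top spanner_grip 0.85 [558.3   0.7 100.3] loc [  -5.1 -118.5  100.3] slope [   3.3 -118.5    2.8]
top spanner_mouth 0.98 [590.4 118.6  93.3] loc [-4.8  3.7 93.3] slope [-0.   3.7 -3.4]
top nut_mid 0.71 [588.5 115.9  97.7] loc [-5.9  0.5 97.7] slope [1.2 0.5 1. ]
top nut_mid 0.53 [591.8 113.   -3.6] loc [-2.  -1.4 -3.6] slope [-46.1  -1.4 -88.8]
top jam_grip 0.52 [566.3 122.2 129.1] loc [-29.    0.9 129.1] slope [-3.1  0.9 39.7]
top stop_pin 0.37 [561.2   5.2  91.1] loc [  -3.5 -113.5   91.1] slope [ 1.000e-01 -1.135e+02 -5.900e+00]
```

View pics/c8.png

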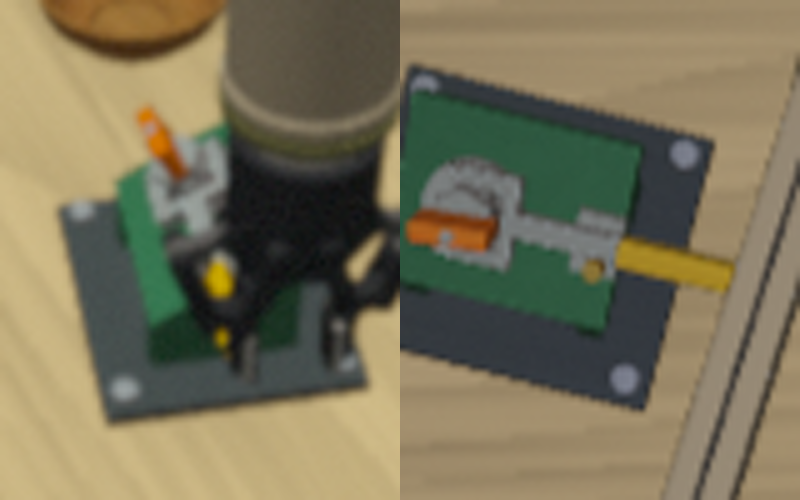

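The spanner is home: in the top view its mouth surrounds the nut and the shank lies just uphill of the brass pin at (593,268). Next is the jam nut.

Request:
play_rows(
  increments=[
    [-0.1,[0,0,0],-0.08],
    [-0.1,[0,0,0],-0.08],
    [-0.1,[35,2.5,0],0],
    [-0.1,[35,2.5,0],0],
    [-0.1,[35,2.5,0],0],
    [-0.1,[35,2.5,0],0],
    [-0.1,[35,2.5,0],0],
    [-0.1,[35,2.5,0],0],
    [-0.1,[37,3,0],0],
    [-0.1,[0,0,0],0],
    [-0.1,[0,0,0],0],
  ],
  force=40,
)

```text
time: 33.47
tool_pos: [567.1, 128.7, 195.1]
tcp_rot: [-180.0, 0.0, 84.5]
ft_force: [0.8, 0.4, 0.2]
finger_gap: 38.0
grip_force: 0.0
```

```bash
cat > j.py <<'E'
from h import *
st=sense();t=np.array(st["tool_pos"]);F=np.array(st["ft_force"]);M=np.array(st["wrist_torque"])
a=RB.apply([-.5,0,.866]);p=Bo+RB.apply([-27.5,0,132.6])
psi=np.radians(st["tcp_rot"][2]+15.1);b=np.degrees(np.arctan2(np.sin(psi),np.cos(psi)/.866))
T=[round(float(a@(M+np.cross((t+[0,0,L]-p)/1000,F))),2) for L in(0,150)]
print(round(st["time"],2),"dxyz",(p-t).round(1),"yaw",round(st["tcp_rot"][2],1),"beta",round(b,1),"rad",round(np.radians(b),2),"F",F.round(1),"M",M.round(2),"T",T,"gap",round(st["finger_gap"],1),"N",round(st["grip_force"],1),"j6",round(st["joint_pos"][5],1))
E
python3 j.py
```

```text
33.47 dxyz [  0.4  -7.7 -62.5] yaw 84.5 beta 101.0 rad 1.76 F [0.8 0.4 0.2] M [ 0.01 -0.03 -0.03] T [-0.02, 0.02] gap 38.0 N 0.0 j6 13.2
```

Request:
play_rows(
  increments=[
    [-0.1,[-7.5,1,15],0],
    [-0.1,[0,0,25],0],
    [-0.1,[0,0,20],0],
    [-0.1,[0,0,7],0],
    [-0.1,[0,0,0],0],
    [-1,[0,0,0],0],
    [-1,[0,0,0],0],
    [-1,[0,0,0],0],
    [-1,[0,0,0],0],
  ],
)

```text
time: 34.22
tool_pos: [568.0, 118.2, 130.7]
tcp_rot: [179.9, 0.1, 84.3]
ft_force: [-6.5, -3.0, 6.0]
finger_gap: 14.4
grip_force: 37.4
```

```bash
python3 j.py
```

```text
34.22 dxyz [-0.5  2.8  1.9] yaw 84.3 beta 100.8 rad 1.76 F [-6.5 -3.   6. ] M [-0.67  0.89 -0.06] T [0.38, 0.04] gap 14.4 N 37.4 j6 12.5
```

Request:
play_rows(
  increments=[
    [-1,[0,0,0],0.1],
    [-1,[0,0,0],0.1],
    [-1,[0,0,0],0.1],
    [-1,[0,0,0],0.1],
  ],
)

```text
time: 34.55
tool_pos: [567.2, 118.8, 130.4]
tcp_rot: [-180.0, 0.0, 61.1]
ft_force: [-11.4, -1.6, 7.0]
finger_gap: 14.2
grip_force: 39.1
```

```bash
python3 j.py
```

```text
34.55 dxyz [0.3 2.2 2.2] yaw 61.1 beta 74.2 rad 1.29 F [-11.4  -1.6   7. ] M [-0.08  1.53  0.16] T [0.36, 0.03] gap 14.2 N 39.1 j6 35.7
```

Request:
play_rows(
  increments=[
    [-1,[1,0,0],0.08],
    [-1,[1,0,0],0.08],
    [-1,[0,0,0],0.08],
    [-1,[0,0,0],0.0],
  ],
)

```text
time: 34.88
tool_pos: [567.0, 120.3, 130.1]
tcp_rot: [-179.9, 0.2, 47.3]
ft_force: [-16.4, -3.0, 10.5]
finger_gap: 13.2
grip_force: 39.7
```

```bash
python3 j.py
```

```text
34.88 dxyz [0.5 0.6 2.5] yaw 47.3 beta 58.9 rad 1.03 F [-16.4  -3.   10.5] M [-0.57  2.33  0.08] T [0.65, 0.11] gap 13.2 N 39.7 j6 49.6
```

Request:
play_rows(
  increments=[
    [-1,[0,0,0],0.07],
    [-1,[0,0,0],0.07],
    [-1,[0,0,0],0.0],
  ],
)

```text
time: 35.13
tool_pos: [566.8, 120.6, 130.1]
tcp_rot: [-179.9, 0.2, 39.3]
ft_force: [-16.5, -2.7, 11.0]
finger_gap: 13.3
grip_force: 39.8
```

```bash
python3 j.py
```

```text
35.13 dxyz [0.7 0.3 2.5] yaw 39.3 beta 50.5 rad 0.88 F [-16.5  -2.7  11. ] M [-0.34  2.5   0.02] T [0.52, -0.0] gap 13.3 N 39.8 j6 57.6
```

Request:
play_rows(
  increments=[
    [-1,[0,0,0],0.07],
    [-1,[0,0,0],0.07],
    [-1,[0,0,0],0.07],
    [-1,[0,0,0],0.0],
  ],
)

```text
time: 35.47
tool_pos: [566.8, 121.3, 130.1]
tcp_rot: [-179.9, 0.2, 27.3]
ft_force: [-17.4, 1.1, 9.2]
finger_gap: 12.2
grip_force: 39.5
```

```bash
python3 j.py
```

```text
35.47 dxyz [ 0.8 -0.3  2.5] yaw 27.3 beta 38.4 rad 0.67 F [-17.4   1.1   9.2] M [-0.03  2.55 -0.05] T [0.31, 0.05] gap 12.2 N 39.5 j6 69.6
```

Request:
play_rows(
  increments=[
    [-1,[0,0,0],0.07],
    [-1,[0,0,0],0.07],
    [-1,[0,0,0],0.0],
  ],
)

```text
time: 35.72
tool_pos: [566.7, 121.6, 130.0]
tcp_rot: [-179.9, 0.2, 19.3]
ft_force: [-16.9, 2.5, 7.7]
finger_gap: 11.8
grip_force: 39.5
```

```bash
python3 j.py
```

```text
35.72 dxyz [ 0.8 -0.7  2.6] yaw 19.3 beta 30.7 rad 0.54 F [-16.9   2.5   7.7] M [ 0.14  2.51 -0.07] T [0.21, 0.06] gap 11.8 N 39.5 j6 77.7
```

Request:
play_rows(
  increments=[
    [-1,[-1,0,0],0.07],
    [-1,[0,0,0],0.07],
    [-1,[0,0,0],0.0],
  ],
)

```text
time: 35.97
tool_pos: [566.4, 121.7, 130.1]
tcp_rot: [-179.9, 0.1, 11.3]
ft_force: [-13.3, 5.4, 7.1]
finger_gap: 11.4
grip_force: 39.2
```

```bash
python3 j.py
```

```text
35.97 dxyz [ 1.2 -0.7  2.5] yaw 11.3 beta 23.3 rad 0.41 F [-13.3   5.4   7.1] M [ 0.62  1.93 -0.08] T [-0.11, 0.02] gap 11.4 N 39.2 j6 85.7
```

Request:
play_rows(
  increments=[
    [-1,[0,0,0],0.07],
    [-1,[0,0,0],0.07],
    [-1,[0,0,0],0.0],
  ],
)

```text
time: 36.22
tool_pos: [566.4, 121.9, 130.0]
tcp_rot: [-179.9, 0.1, 3.3]
ft_force: [-12.9, 5.0, 5.2]
finger_gap: 11.1
grip_force: 39.2
```

```bash
python3 j.py
```

```text
36.22 dxyz [ 1.1 -1.   2.6] yaw 3.3 beta 16.1 rad 0.28 F [-12.9   5.    5.2] M [ 0.7   1.76 -0.04] T [-0.14, -0.04] gap 11.1 N 39.2 j6 93.7
```

Request:
play_rows(
  increments=[
    [-1,[-1,0,0],0.07],
    [-1,[0,0,0],0.07],
    [-1,[0,0,0],0.0],
  ],
  force=80,
)

```text
time: 36.47
tool_pos: [566.7, 122.8, 130.3]
tcp_rot: [-179.8, -0.0, -4.7]
ft_force: [-6.3, 10.1, 2.9]
finger_gap: 9.7
grip_force: 77.5
```

```bash
python3 j.py
```

```text
36.47 dxyz [ 0.9 -1.9  2.3] yaw -4.7 beta 9.0 rad 0.16 F [-6.3 10.1  2.9] M [1.74 0.62 0.11] T [-0.68, -0.07] gap 9.7 N 77.5 j6 101.7
```

Request:
play_rows(
  increments=[
    [-1,[0,0,0],0.07],
    [-1,[0,0,0],0.07],
    [-1,[0,0,0],0.0],
  ],
)

```text
time: 36.72
tool_pos: [566.8, 123.5, 130.5]
tcp_rot: [-179.7, -0.0, -12.7]
ft_force: [-6.7, 12.8, 3.0]
finger_gap: 9.4
grip_force: 78.3
```

```bash
python3 j.py
```

```text
36.72 dxyz [ 0.8 -2.5  2.1] yaw -12.7 beta 2.1 rad 0.04 F [-6.7 12.8  3. ] M [2.35 0.6  0.2 ] T [-0.89, -0.1] gap 9.4 N 78.3 j6 109.7
```

Request:
play_rows(
  increments=[
    [-1,[0,-2,0],0.04],
    [-1,[0,0,0],0.0],
  ],
)

```text
time: 36.88
tool_pos: [567.0, 124.5, 130.4]
tcp_rot: [-179.8, -0.0, -14.9]
ft_force: [-8.5, 7.9, 4.0]
finger_gap: 9.3
grip_force: 78.6
```

```bash
sed -i 's/in(0,150)/in(0,150,170)/' j.py; python3 j.py
```

```text
36.88 dxyz [ 0.5 -3.5  2.2] yaw -14.9 beta 0.2 rad 0.0 F [-8.5  7.9  4. ] M [1.48 0.77 0.26] T [-0.38, 0.03, 0.08] gap 9.3 N 78.6 j6 112.1
```

Request:
play_rows(
  increments=[
    [-1,[0,-1,0],0.06],
    [-1,[0,0,0],0.0],
  ],
)

```text
time: 37.05
tool_pos: [567.3, 125.2, 130.4]
tcp_rot: [-179.8, 0.0, -18.4]
ft_force: [-8.1, 7.4, 4.2]
finger_gap: 9.5
grip_force: 78.8
```

```bash
python3 j.py
```

```text
37.05 dxyz [ 0.2 -4.2  2.2] yaw -18.4 beta -2.9 rad -0.05 F [-8.1  7.4  4.2] M [1.34 0.71 0.38] T [-0.21, 0.17, 0.22] gap 9.5 N 78.8 j6 115.6
```

Request:
play_rows(
  increments=[
    [-1,[0,-1,0],0.06],
    [-1,[0,0,0],0.06],
  ],
  force=100,
)

```text
time: 37.22
tool_pos: [567.9, 126.3, 130.6]
tcp_rot: [-179.8, 0.0, -25.2]
ft_force: [-6.5, 9.0, 3.5]
finger_gap: 8.5
grip_force: 102.4
```

```bash
python3 j.py
```

```text
37.22 dxyz [-0.3 -5.3  2. ] yaw -25.2 beta -8.8 rad -0.15 F [-6.5  9.   3.5] M [1.95 0.37 0.68] T [-0.29, 0.24, 0.31] gap 8.5 N 102.4 j6 122.6
```

Request:
play_rows(
  increments=[
    [-1,[0,-0.5,0],0.06],
    [-1,[0,0,0],0.06],
  ],
)

```text
time: 37.38
tool_pos: [568.0, 126.9, 130.7]
tcp_rot: [-179.8, 0.0, -32.1]
ft_force: [-18.7, 1.6, 11.1]
finger_gap: 8.4
grip_force: 101.2
```

```bash
python3 j.py
```

```text
37.38 dxyz [-0.4 -5.9  1.9] yaw -32.1 beta -14.8 rad -0.26 F [-18.7   1.6  11.1] M [0.27 2.92 0.54] T [0.78, 0.53, 0.5] gap 8.4 N 101.2 j6 129.5
```

Request:
play_rows(
  increments=[
    [-1,[-0.5,0,0],0.06],
    [-1,[0,0,0],0.04],
  ],
)

```text
time: 37.55
tool_pos: [567.5, 127.0, 131.0]
tcp_rot: [-179.8, 0.1, -37.8]
ft_force: [-9.4, 8.5, 6.2]
finger_gap: 8.4
grip_force: 101.1
```

```bash
python3 j.py
```

```text
37.55 dxyz [ 0.  -6.   1.6] yaw -37.8 beta -20.0 rad -0.35 F [-9.4  8.5  6.2] M [1.6  1.01 0.77] T [0.05, 0.48, 0.54] gap 8.4 N 101.1 j6 135.3
```

Request:
play_rows(
  increments=[
    [-1,[0,0,0],0.05],
    [-1,[0,0,0],0.05],
  ],
)

```text
time: 37.72
tool_pos: [567.9, 127.4, 131.2]
tcp_rot: [-179.7, 0.1, -43.5]
ft_force: [-7.9, 9.5, 5.8]
finger_gap: 8.6
grip_force: 103.2
```

```bash
python3 j.py
```

```text
37.72 dxyz [-0.4 -6.5  1.4] yaw -43.5 beta -25.1 rad -0.44 F [-7.9  9.5  5.8] M [2.03 0.62 0.89] T [-0.1, 0.44, 0.51] gap 8.6 N 103.2 j6 140.9
```

Request:
play_rows(
  increments=[
    [-1,[0,0,0],0.05],
    [-1,[0,0,0],0.04],
  ],
)

```text
time: 37.88
tool_pos: [568.3, 127.8, 131.4]
tcp_rot: [-179.7, 0.1, -48.7]
ft_force: [-6.4, 11.2, 5.3]
finger_gap: 8.6
grip_force: 105.4
```

```bash
python3 j.py
python3 - <<'E'
from h import *
s=snapshot("top")
for q in("spanner_grip","spanner_mouth"):
    for d in pinpoint(q,s):
        w=world(s,d["xyz"])
        if w[2]>60: print(q,round(d["p"],2),"slope",slope(w))
E
```

```text
37.88 dxyz [-0.8 -6.8  1.2] yaw -48.7 beta -29.9 rad -0.52 F [-6.4 11.2  5.3] M [2.24 0.26 0.96] T [-0.19, 0.49, 0.58] gap 8.6 N 105.4 j6 146.1
spanner_grip 0.61 slope [  -0.3 -116.     1.8]
spanner_mouth 0.57 slope [0.7 0.4 0.8]
```

About 0.6 N m by both the wrench and the angle past seating. I'll let go and back off.

Request:
play_rows(
  increments=[
    [-0.5,[0,0,0],0],
    [-0.2,[0,0,0],0],
    [-0.1,[0,0,0],0],
    [-0.1,[0,0,0],0],
    [-0.1,[0,0,-15],0],
    [-0.1,[0,0,-35],0],
    [-0.1,[0,0,-40],0],
    [-0.1,[0,0,-20],0],
    [-0.1,[-20,30,0],0],
    [-0.1,[-20,30,0],0],
    [-0.1,[-20,30,0],0],
    [-0.1,[-20,30,0],0],
  ],
)

```text
time: 39.03
tool_pos: [423.5, 105.3, 238.5]
tcp_rot: [-180.0, -0.0, -48.7]
ft_force: [-0.3, -0.1, 0.8]
finger_gap: 38.3
grip_force: 0.0
```

```bash
python3 j.py; python3 look.py pics/c9.png
```

```text
39.03 dxyz [ 144.1   15.7 -105.9] yaw -48.7 beta -29.9 rad -0.52 F [-0.3 -0.1  0.8] M [-0.05 -0.03 -0.02] T [0.02, 0.01, 0.01] gap 38.3 N 0.0 j6 145.9
side spanner_grip 0.52 [556.4   7.2  99.4] loc [  -8.7 -112.7   99.4] slope [  -0.3 -112.7    3.8]
side spanner_mouth 0.76 [584.6 117.7  96.3] loc [-10.2   1.3  96.3] slope [-3.2  1.3  1.9]
side nut_mid 0.72 [589.1 117.9  93.3] loc [-5.9  2.7 93.3] slope [-0.9  2.7 -2.9]
side jam_grip 0.57 [565.1 119.6 136.6] loc [-29.5  -1.9 136.6] slope [ 0.3 -1.9 46.5]
top spanner_grip 0.91 [558.3   6.1  97.3] loc [  -6.5 -113.3   97.3] slope [   0.6 -113.3    0.9]
top spanner_mouth 0.71 [589.2 121.3  94.1] loc [-6.6  5.9 94.1] slope [-1.2  5.9 -1.8]
top nut_mid 0.66 [589.7 119.3  93.6] loc [-5.7  4.2 93.6] slope [-0.6  4.2 -2.7]
top jam_grip 0.54 [590.1 119.8  95.8] loc [-5.4  4.7 95.8] slope [ 0.7  4.7 -1. ]
```

View pics/c9.png

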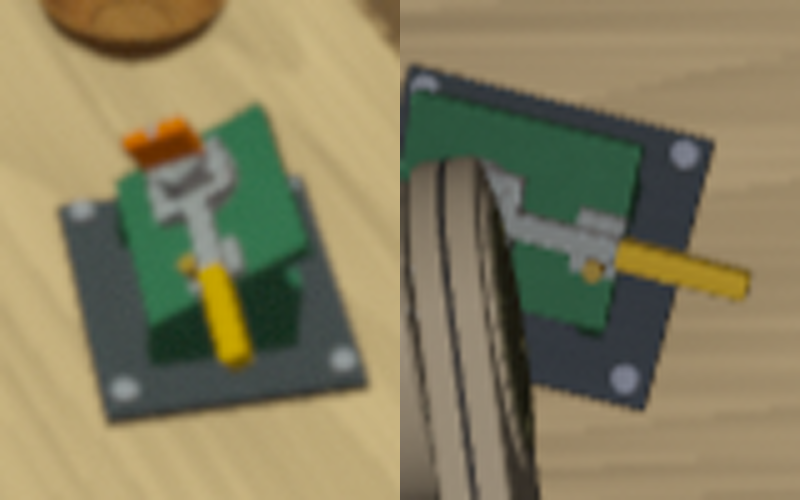

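The side view shows the spanner on the nut with its shank against the pin at (187,265), and the bar turned to lie up the slope. The robot is clear of everything.

```bash
python3 -c "
from bench import *
print(hand_in())"
```

```text
the job is handed in; nothing more can be done
None
```

The job is handed in, with no verdict returned: the yellow spanner sits on the lower nut with its shank against the stop pin, and the orange jam nut is nipped up to an estimated 0.55–0.65 N m, reached after one failed spanner placement that I picked up and redid.

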